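Tare the scale and hold the filling hopper over the tin

ROBOT

A 6-joint arm with a two-finger parallel gripper is mounted at the origin on the work surface. World frame = base frame: x ahead of the robot, y to its left, z up, the work surface at z = 0. Lengths are in m, angles in rad, forces in N, time in s.
With the tool pointing down it reaches from about 0.35 to 0.975 m from the base axis. Payload 4.9 kg.
Tool frame: the origin (TCP) lies at the very end of the fingers, on their centre line; the grasp point (between the pads) lies 19 mm behind it (ctrl.grasp_offset is the distance from the TCP to the grasp point, in m); y points along the fingers, z is the direction in which the jaws open and shut, and the axes are right-handed (so a half turn about y gives the same grasp; the last joint's range is limited). The gripper opens to 85 mm and grips with 20 to 120 N. Pads are 22 mm wide; open, the fingers measure 114 mm over their backs; the gripper's body (76 mm by 85 mm) begins 54 mm behind the grasp point. The pads swing forward as they close: fully open they stand 13 mm farther back than shut.
Start: joints at [-1.339, 0.053, 1.613, -0, 1.476, -0.119], TCP at [0.215, -0.587, 0.231] pointing down, gripper open.
Joint ranges: [-3.01, 3.01], [-1.01, 2.22], [0.06, 2.58], [-1.02, 4.17], [0.09, 2.62], [-3.14, 3.14]. Speed limits (rad/s): [2.57, 2.57, 3.14, 3.14, 3.14, 3.14].

INTERFACE

Orientations are given as a rotation vector (axis times angle).
In Python, from station import ctrl, eyes, finish_job, find_in, regions_of, pinpoint gives the robot as it stands.
- The arm moves only by the tool play_rows, never from a script. Its argument "moves" is a list of rows, each an object of numbers: "x", "y", "z": the shift along the world's x, y, z in cm; "turn": the turn about the world's z in degrees; "jaw": the finger opening in cm, from 0 to 8.54. A call has 1 to 8 rows; each row shifts and turns the commanded pose from where the row before left it; what a row does not reach is not made up. A row lasts 1/12 s, in which the tool goes at most 41.7 mm and 7.16 degrees, less where a joint would pass 70% of its speed; a pose out of reach is approached as far as the arm can. A call is refused whole if a number of a shift passes 4.17 or a number of a turn 7.16, either way. A call with a gripper value outside its range is refused whole. The fingers move at their own pace and stop on an object; "squeeze" is the grip in N (left out, the last holds). Time passes only in rows, so rows that do not move let the fingers close. It gives the time, the measured TCP pose, the force and the opening at its end, in the units of the state.
- ctrl.get_obs(): the state, without advancing time (a new reading comes with each control period).
- eyes.get_image(name): name is "scene" or "top" or "wrist"; returns a dict with "img" (420x560x3 uint8, red, green, blue), "camera_matrix" (3x3 intrinsics, pixels), "cam_to_world" (4x4, takes a point from camera to world coordinates). Camera axes: x right, y up, looking along -z (the intrinsics and any distortion apply to the point x, -y, -z); pixel columns grow to the right and rows downward; lengths in m; the calibration is good to about 2 mm. The wrist camera is an equidistant fisheye: a pixel r from the principal point sees the ray r / f radians off the axis. A picture is of the moment at which its call begins. There is no depth.
- finish_job(): hands the job in, once; it reports no verdict.
Trained networks look in the newest picture that a camera, given by its name, has taken for a name from the list of things; names that differ only in an ending like _2 or _b are one class to them, and where a whole thing is asked for, a point or a joint stands for the part that bears it (a point fixed in the world has none). Each returns a list of dicts, best first, with "score" (0 to 1); they miss things now and then, are a little off and sometimes report something else, mostly with a low value. They report only what shows in the picture. A call takes as long as a camera call. They do not tell look-alikes from the thing itself.
- find_in(camera, query): "point" ([column, row] in pixels, amid what is visible of it).
- regions_of(camera, query): "pixels" (420x560 bool, what is visible of it) and "point" ([column, row] in pixels, amid what is visible of it).
- pinpoint(camera, query): "point" ([column, row] in pixels: a listed point, or the origin of a listed thing).
The state is a dict: "t": time; "q": joint angles; "dq": joint speeds; "effort": joint torques, N m; "tool_pos": TCP position; "tool_rot": TCP orientation; "contact_force": force on the tool from outside, world axes, zero at the start; "wrist_torque": the same for the moment, N m; "opening": finger opening in m.
Only numpy, scipy, OpenCV 4.12 (cv2) and the standard library are available. Lean on these libraries where they do the work, as an engineer would, in place of code of your own. Each camera call takes 0.05 s, during which the arm holds its last target.

TASK

We are about to fill the open tin on the scale by weight. First press the tare pedal right down to its stop with the gripper and let it spring back; then pick up the steel hopper by its handle, carry it over the jars without disturbing the things on the counter, and hold it level over the tin: spout centred on the mouth, long sides parallel, about 1 cm above the rim. It must not touch the tin or the scale (it would spoil the weighing), the tin must stay where it stands, and you finish still holding the hopper there, motionless, not letting go.

Things in the scene. Friction and masses are not known exactly. Their poses are not given: they have to be found in the camera images.
- pedal (a joint): tread of the scale's tare pedal, rad: 0 is up (at rest), 0.22 is fully down at its rigid stop. It springs back up by itself. The push needed at pedal_pad grows from about 3.5 N at the start to about 8 N at the stop
- pedal_pad (a point): middle of the pedal's rubber pad, on its upper face, 85 mm from the hinge; the place to press. The pad is 80 mm long (along the point's x, away from the hinge) and 56 mm wide (y). At rest the tread slopes 0.22 rad up towards its free end and the point is about 68 mm above the counter; at the stop the tread is level and the point about 50 mm above the counter (18 mm lower). The point's z is normal to the pad; the hinge is at the end nearer the robot
- scale: counter scale, fixed to the counter, 200 (x) x 180 (y) x 55 mm tall, origin under its centre; its flat steel pan is the whole top, 55 mm above the counter
- tin_mouth (a point): centre of the mouth of the open rectangular steel tin that stands loose on the scale, in the plane of its rim, 150 mm above the counter. The tin is 136 (its x) x 86 (its y) x 95 mm tall, walls 3 mm, open on top, about 0.3 kg; the point's x runs along the long sides, z up
- hopper_spout (a point): centre of the lower end of the filling hopper's rectangular spout (the hopper's lowest point, between the spout's walls). The hopper is an open steel funnel: spout 84 (its x) x 40 (its y) mm outside and 36 mm tall, flaring to 110 x 92 mm at its rim 86 mm up; it has one straight black handle that sticks out at rim height towards its -x. z up. At the start it stands loose on its spout on the wooden board, handle towards the robot's side; 0.1 to 0.25 kg
- hopper_handle (a point): centre of the free part of the hopper's handle, the place to grip: 95 mm from the spout's centre towards the hopper's -x and 77 mm above the spout's lower end. The handle is a level bar 16 mm wide (y), 18 mm tall (z), 76 mm long (x); axes as hopper_spout. Its sides are plain: grip it across y, from above, firmly (30 N or more) so that the hopper does not sag
- board: wooden board fixed to the counter, 200 x 180 x 12 mm tall, on which the hopper stands at the start; origin under its centre
- jar_a: lidded round glass jar, brown tint, 80 dia x 135 tall (mm), loose bystander, to be left alone; origin at the centre of its underside
- jar_b: lidded round glass jar, green tint, 80 dia x 145 tall (mm), loose bystander, to be left alone; origin at the centre of its underside
- spare_tin: closed steel box tin, 75 x 60 x 85 tall, standing on the counter (mm), loose bystander, to be left alone; origin at the centre of its underside
- cup: ceramic cup, 72 dia x 80 tall (mm), loose bystander, to be left alone; origin at the centre of its underside
- hopper: the filling hopper itself; origin at hopper_spout, same axes
- tin: the tin on the scale itself; origin at the centre of its underside, 95 mm below tin_mouth, same axes
Mind the look-alikes: they are no part of the job. Leave any red look-alike of the hopper alone.

How it is judged:
On the way, in this order (a step that is already met when the one before it is completed fails the run):
1. the tare pedal is pressed down to its stop while the hopper still stands on its board (value of joint pedal above 0.195 rad and height (world z) of hopper_spout below 0.03 m), for 0.1 s.
2. the pedal is back up and the hopper is lifted, gripped, higher than the jars' shoulders (value of joint pedal below 0.05 rad and height (world z) of hopper_spout above 0.12 m and contact force between hopper and the fingers above 0.5 N), for 0.1 s.
At the end, for the whole second after the job is handed in: Fingers hold the hopper still, spout end 3-20 mm above the tin's rim plane, centred within 10 mm along each side, parallel within 0.15 rad, level within 0.12 rad; hopper and robot touch neither tin nor scale; tin upright, within 12 mm of its start; pedal up again (under 0.05 rad) (x of hopper_spout in the frame of tin_mouth between -0.01 and 0.01 m and y of hopper_spout in the frame of tin_mouth between -0.01 and 0.01 m and z of hopper_spout in the frame of tin_mouth between 0.003 and 0.02 m and angle between the x axis of hopper_spout and the x axis of tin_mouth, either way round below 0.15 rad and angle between hopper_spout's own z axis and vertical below 0.12 rad and contact force between hopper and the fingers above 0.5 N and contact force between each of hopper, the arm, the fingers and tin below 0.02 N and contact force between each of hopper, the arm, the fingers and scale below 0.02 N and linear speed of hopper below 0.02 m/s and distance of tin_mouth from where it was at the start of the episode below 0.012 m and angle between tin_mouth's own z axis and vertical below 0.05 rad and value of joint pedal below 0.05 rad); the arm keeps its last pose, push and grip.
It fails at once if a bystander is shoved by more than 25 mm or knocked over (distance of any of jar_a, jar_b, spare_tin, cup from where it was at the start of the episode above 0.025 m or angle between any of jar_a, jar_b, spare_tin, cup's own z axis and vertical above 0.5 rad).
It fails at once if the tin is shoved by more than 25 mm (distance of tin_mouth from where it was at the start of the episode above 0.025 m).
It also fails if it takes over 64 s, if anything falls off the work surface, if the arm or the gripper's body presses on something with over 40 N, if the wrist force passes 120 N, or if a joint passes its speed limit or range.

## Working session

There is one attempt and no reset: what is moved stays moved. The work goes in short steps, Python scripts to look and compute and a tool call to move; the robot and the scene stay as the last step left them, time stands still between calls to the robot, and variables do not carry over. Pictures are saved under pics/ and viewed, and the job is handed in when it is done.

Besides the shell and the picture viewer there is one more tool, called by a JSON object that holds its "method" and its "body". play_rows: Moves the arm, as the interface text tells. Its arguments: {"type":"object","properties":{"moves":{"type":"array"},"squeeze":{"type":"number"}},"required":["moves"]}

```bash
ls; mkdir -p pics
cat > h.py <<'E'
import numpy as np, cv2
from station import ctrl, eyes, finish_job, find_in, regions_of, pinpoint
def save(n,im): cv2.imwrite(f'pics/{n}.png',im[:,:,::-1])
def ray(c,px):
    K=c['camera_matrix'];T=c['cam_to_world']
    d=np.array([(px[0]-K[0,2])/K[0,0],-(px[1]-K[1,2])/K[1,1],-1.])
    return T[:3,3],T[:3,:3]@d
def atz(c,px,z):
    o,d=ray(c,px); return o+d*(z-o[2])/d[2]
def tri(c1,p1,c2,p2):
    o1,d1=ray(c1,p1);o2,d2=ray(c2,p2)
    A=np.stack([d1,-d2],1);s=np.linalg.lstsq(A,o2-o1,rcond=None)[0]
    a=o1+d1*s[0];b=o2+d2*s[1]; return (a+b)/2,np.linalg.norm(a-b)
E
python3 - <<'E'
from h import *
for n in ['scene','top']:
    c=eyes.get_image(n);save(n+'0',c['img']);np.savez(n+'0.npz',**c)
    print(n,c.keys(),c['cam_to_world'].round(3).tolist(),c['camera_matrix'].round(1).tolist())
    for q in ['pedal_pad','scale','tin_mouth','hopper_spout','hopper_handle','board','jar_a','jar_b','spare_tin','cup']:
        print(q,[(np.round(r['point'],1).tolist(),round(r['score'],2)) for r in pinpoint(n,q)][:4])
o=ctrl.get_obs();print(o['t'],o['tool_pos'],o['tool_rot'],ctrl.grasp_offset)
E
```

```text
pics
scene dict_keys(['img', 'camera_matrix', 'cam_to_world']) [[0.387, -0.723, 0.572, 1.443], [0.922, 0.31, -0.232, -0.362], [-0.01, 0.617, 0.787, 1.357], [0.0, 0.0, 0.0, 1.0]] [[544.1, 0.0, 280.3], [0.0, 544.1, 216.3], [0.0, 0.0, 1.0]]
pedal_pad [([259.0, 213.2], 0.78)]
scale [([209.0, 254.9], 0.69)]
tin_mouth [([200.6, 227.1], 0.69)]
hopper_spout [([353.3, 159.7], 0.82), ([363.6, 222.1], 0.77)]
hopper_handle [([354.3, 190.8], 0.77), ([368.1, 131.5], 0.58), ([132.7, 288.5], 0.32), ([405.8, 192.4], 0.19)]
board [([361.1, 229.3], 0.83), ([262.1, 212.7], 0.26)]
jar_a [([285.3, 248.6], 0.67), ([303.1, 280.7], 0.6)]
jar_b [([285.3, 248.6], 0.67), ([303.1, 280.7], 0.6)]
spare_tin [([130.2, 284.5], 0.81)]
cup [([408.5, 189.2], 0.97)]
top dict_keys(['img', 'camera_matrix', 'cam_to_world']) [[0.002, 0.99, -0.143, 0.321], [-1.0, 0.002, -0.003, 0.016], [-0.003, 0.143, 0.99, 1.45], [0.0, 0.0, 0.0, 1.0]] [[537.3, 0.0, 277.1], [0.0, 537.3, 207.2], [0.0, 0.0, 1.0]]
pedal_pad [([295.8, 219.5], 0.68)]
scale [([367.1, 209.0], 0.89), ([191.1, 179.6], 0.36)]
tin_mouth [([375.5, 206.9], 0.84)]
hopper_spout [([186.0, 183.0], 0.95), ([150.1, 280.3], 0.95)]
hopper_handle [([179.1, 212.7], 0.98), ([113.5, 296.3], 0.67)]
board [([188.2, 176.8], 0.83)]
jar_a [([284.4, 142.7], 0.7), ([288.1, 185.4], 0.64)]
jar_b [([284.4, 142.7], 0.7), ([288.1, 185.4], 0.64)]
spare_tin [([453.6, 208.1], 0.96)]
cup [([117.8, 208.7], 0.75)]
1.1 [ 0.21476971 -0.58693627  0.23130179] [-0.35982508  2.03064304 -2.03063128] 0.0187
```

View pics/scene0.png

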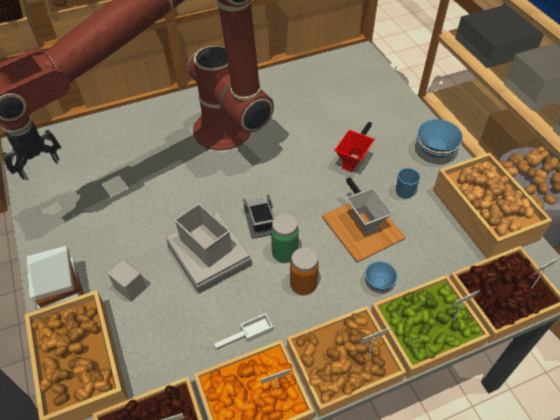

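View pics/top0.png

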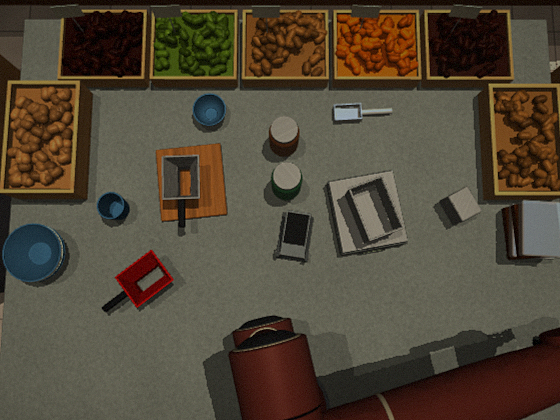

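The steel hopper is at top (182,178) and scene (368,210), with its handle at top (181,213). The red look-alike is at top (145,280) and scene (353,150). The pedal is at top (295,230), the tin on the scale at (375,208), the spare tin at (460,206) and the jars at (284,135) and (287,180). Next I'll check close crops and take measurements.

Run:
```python
from h import *
t=dict(np.load('top0.npz'));s=dict(np.load('scene0.npz'))
def P(n,a,b,z):
    p,g=tri(t,a,s,b);print(n,'tri',p.round(4),'gap',round(g,4),'top@z',atz(t,a,z).round(4),'scene@z',atz(s,b,z).round(4))
P('pad',[295.8,219.5],[259,213.2],.068)
P('mouth',[375.5,206.9],[200.6,227.1],.15)
P('spout',[186,183],[363.6,222.1],.012)
P('handle',[179.1,212.7],[354.3,190.8],.089)
P('jarg',[288.1,185.4],[285.3,248.6],0)
P('jarb',[284.4,142.7],[303.1,280.7],0)
P('cup',[117.8,208.7],[408.5,189.2],0)
P('spare',[453.6,208.1],[130.2,284.5],0)
a=cv2.resize(t['img'][130:270,140:280],(560,560),interpolation=3)
b=cv2.resize(t['img'][160:270,270:415],(738,560),interpolation=3)
save('c1',a);save('c2',b)
b=cv2.resize(s['img'][170:300,150:300],(692,600),interpolation=3);save('c3',b)
for q in ['jar_a']:
  for c in ['top','scene']:
    eyes.get_image(c)
    for r in regions_of(c,q): print(c,q,np.round(r['point'],1),r['score'],[ (v.min(),v.max()) for v in np.nonzero(r['pixels'])])
```

```text
pad tri [ 0.4839 -0.0342  0.0851] gap 0.0139 top@z [ 0.4881 -0.0282  0.068 ] scene@z [ 0.4689 -0.0365  0.068 ]
mouth tri [ 0.5098 -0.2226  0.1453] gap 0.0031 top@z [ 0.5095 -0.2203  0.15  ] scene@z [ 0.5128 -0.2246  0.15  ]
spout tri [0.5921 0.2645 0.0178] gap 0.0065 top@z [0.5944 0.2686 0.012 ] scene@z [0.5879 0.2638 0.012 ]
handle tri [0.5043 0.2718 0.069 ] gap 0.0054 top@z [0.5026 0.2707 0.089 ] scene@z [0.5184 0.2592 0.089 ]
jarg tri [ 0.5881 -0.0054  0.0201] gap 0.0081 top@z [ 0.5905 -0.0095  0.    ] scene@z [0.5765 0.0039 0.    ]
jarb tri [0.7077 0.0021 0.0134] gap 0.0027 top@z [7.108e-01 7.000e-04 0.000e+00] scene@z [0.7007 0.007  0.    ]
cup tri [0.5254 0.4564 0.0123] gap 0.0105 top@z [0.5251 0.4549 0.    ] scene@z [0.5177 0.4695 0.    ]
spare tri [ 0.5261 -0.4564  0.0142] gap 0.0021 top@z [ 0.5284 -0.46    0.    ] scene@z [ 0.516  -0.4584  0.    ]
top jar_a [288.9 179.4] 0.78 [(np.int64(162), np.int64(200)), (np.int64(271), np.int64(302))]
top jar_a [285.5 137.6] 0.75 [(np.int64(117), np.int64(156)), (np.int64(270), np.int64(299))]
scene jar_a [305.1 273.4] 0.77 [(np.int64(249), np.int64(294)), (np.int64(290), np.int64(317))]
scene jar_a [283.4 235. ] 0.59 [(np.int64(215), np.int64(262)), (np.int64(270), np.int64(298))]
```

View pics/c1.png

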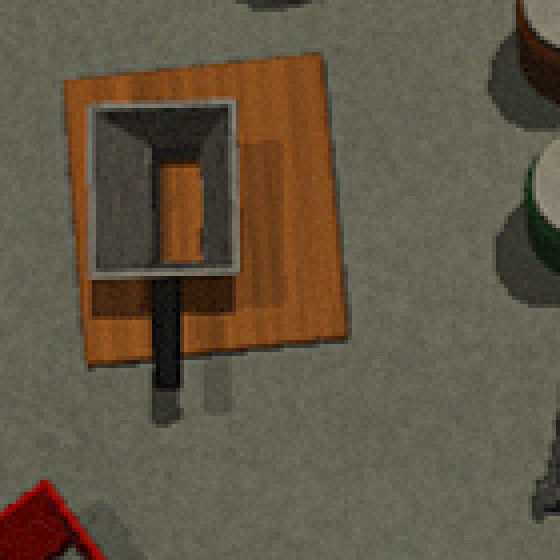

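View pics/c2.png

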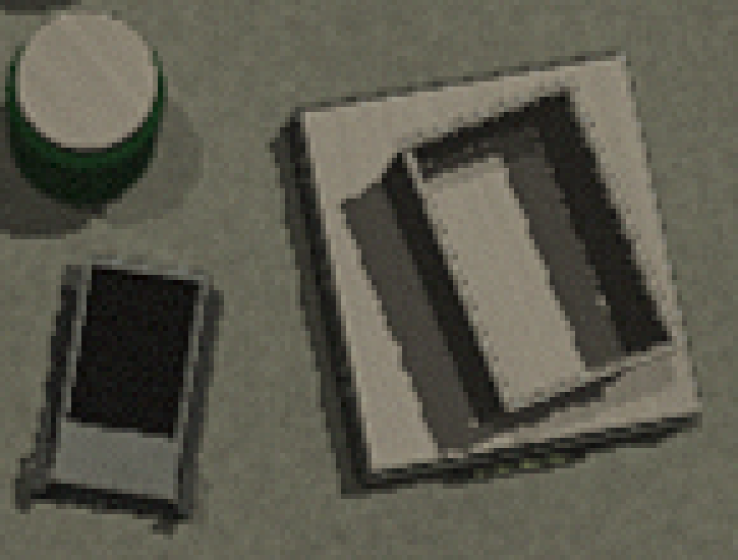

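View pics/c3.png

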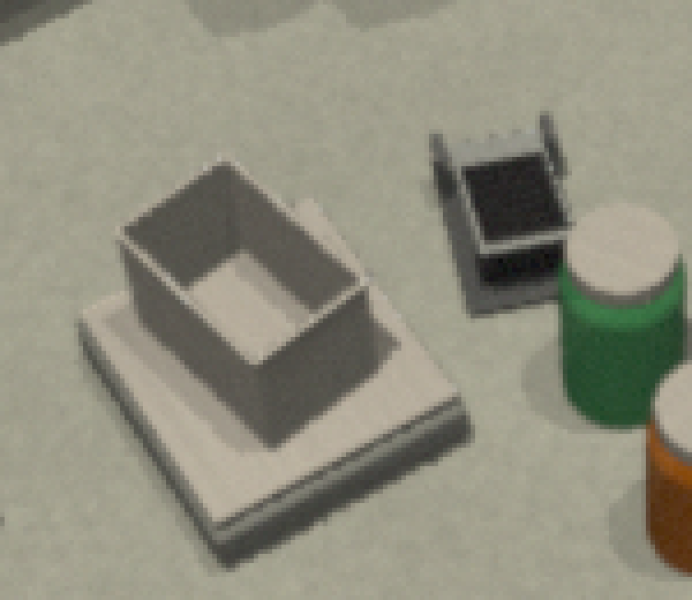

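Run:
```python
from h import *
t=dict(np.load('top0.npz'));s=dict(np.load('scene0.npz'))
def T(pts,z,c,sc,off): return np.array([atz(c,np.array(p)/sc+off,z) for p in pts])[:,:2]
def show(n,Q):
    d=np.linalg.norm(np.roll(Q,-1,0)-Q,axis=1)
    e=np.roll(Q,-1,0)-Q
    print(n,'c',Q.mean(0).round(4),'sides',d.round(3),'ang',np.degrees(np.arctan2(e[:,1],e[:,0])).round(1))
show('tin top',T([(405,150),(573,93),(673,343),(503,412)],.15,t,5.09,[270,160]))
show('tin scn',T([(222,160),(368,280),(258,362),(120,235)],.15,s,4.613,[150,170]))
show('scale top',T([(300,108),(625,53),(702,412),(370,475)],.055,t,5.09,[270,160]))
show('scale scn',T([(80,318),(305,200),(465,398),(222,525)],.055,s,4.613,[150,170]))
show('hop top',T([(88,102),(237,98),(240,274),(91,278)],.098,t,4,[140,130]))
show('board top',T([(64,80),(322,53),(349,338),(88,366)],.012,t,4,[140,130]))
print('handle mid/ends',T([(167,278),(168,388)],.089,t,4,[140,130]))
show('pad top',T([(92,266),(200,282),(172,436),(66,420)],.068,t,5.09,[270,160]))
show('pad scn',T([(462,168),(545,152),(568,228),(485,245)],.068,s,4.613,[150,170]))
b=cv2.resize(s['img'][170:270,310:420],(660,600),interpolation=3);save('c4',b)
```

```text
tin top c [ 0.5048 -0.2208] sides [0.086 0.129 0.088 0.134] ang [ -71.  -159.9  112.    19.4]
tin scn c [ 0.5104 -0.2189] sides [0.134 0.085 0.132 0.081] ang [  23.   -68.6 -158.5  113.1]
scale top c [ 0.5121 -0.2178] sides [0.172 0.19  0.173 0.193] ang [ -80.2 -169.7  100.8   10. ]
scale scn c [ 0.5184 -0.2161] sides [0.167 0.194 0.17  0.187] ang [ 102.    12.3  -80.4 -168.4]
hop top c [0.594  0.2667] sides [0.096 0.115 0.095 0.115] ang [ -88.3 -177.7   91.7    2.8]
board top c [0.5973 0.2539] sides [0.178 0.199 0.177 0.199] ang [ -83.8 -173.8   96.3    6.6]
handle mid/ends [[0.53671895 0.26483394]
 [0.46583348 0.26224374]]
pad top c [ 0.4637 -0.0287] sides [0.056 0.08  0.054 0.08 ] ang [-98.4 169.4  81.5  -9.5]
pad scn c [ 0.4709 -0.0287] sides [0.056 0.066 0.055 0.067] ang [ 80.9  -8.9 -98.6 172.1]
```

View pics/c4.png

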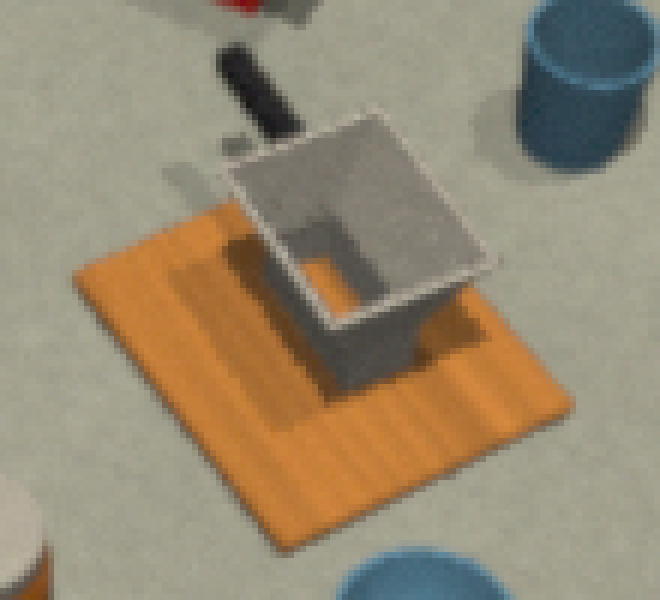

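```bash
cat >> h.py <<'E'
from scipy.spatial.transform import Rotation as R
def st():
    o=ctrl.get_obs();M=R.from_rotvec(o['tool_rot']).as_matrix()
    print('t',round(o['t'],2),'pos',np.round(o['tool_pos'],4),'F',np.round(o['contact_force'],1),'M',np.round(o['wrist_torque'],2),'open',round(o['opening'],4),'q',np.round(o['q'],2))
    print('jaw ang',np.degrees(np.arctan2(M[1,2],M[0,2])).round(1),'point',M[:,1].round(3),'jawz',M[2,2].round(3))
E
python3 -c "from h import *;st()"
```

```text
t 1.3 pos [ 0.2148 -0.5869  0.2313] F [-0.7  0.2  0.9] M [ 0.04 -0.02 -0.01] open 0.0852 q [-1.34  0.05  1.61  0.    1.48 -0.12]
jaw ang -69.9 point [ 0.  0. -1.] jawz 0.0
```

{"method": "play_rows", "body": {"moves": [{"x":1.7,"y":3.7,"z":0.5,"jaw":0},{"x":1.7,"y":3.7,"z":0.5,"jaw":0},{"x":1.7,"y":3.7,"z":0.5,"jaw":0},{"x":1.7,"y":3.7,"z":0.5,"jaw":0},{"x":1.7,"y":3.7,"jaw":0},{"x":1.7,"y":3.7,"jaw":0},{"x":1.7,"y":3.7,"jaw":0},{"x":1.7,"y":3.7,"jaw":0}]}}

```text
invalid input
```

{"method": "play_rows", "body": {"moves": [{"x":1.7,"y":3.7,"z":0.5,"turn":0,"jaw":0},{"x":1.7,"y":3.7,"z":0.5,"turn":0,"jaw":0}], "squeeze": 40}}

```text
t: 1.47
tool_pos: [0.2482, -0.5127, 0.2402]
tool_rot: [-0.357, 2.035, -2.03]
contact_force: [0.2, 0.7, 1.1]
opening: 0.0639
```

{"method": "play_rows", "body": {"moves": [{"x":1.7,"y":3.7,"z":0.5,"turn":-3,"jaw":0},{"x":1.7,"y":3.7,"z":0,"turn":-3,"jaw":0},{"x":1.7,"y":3.7,"z":0,"turn":-3,"jaw":0},{"x":1.7,"y":3.7,"z":0,"turn":-3,"jaw":0},{"x":1.7,"y":3.7,"z":0,"turn":-3,"jaw":0},{"x":1.7,"y":3.7,"z":0,"turn":-3,"jaw":0},{"x":1.7,"y":3.7,"z":0,"turn":0,"jaw":0},{"x":1.7,"y":3.7,"z":0,"turn":0,"jaw":0}], "squeeze": 40}}

```text
t: 2.13
tool_pos: [0.3851, -0.2151, 0.2466]
tool_rot: [-0.039, 2.202, -2.204]
contact_force: [0.8, 0.1, 0.6]
opening: -0.0005
```

{"method": "play_rows", "body": {"moves": [{"x":1.7,"y":3.7,"z":0,"turn":0,"jaw":0},{"x":1.7,"y":3.7,"z":0,"turn":0,"jaw":0},{"x":1.7,"y":3.7,"z":-1,"turn":0,"jaw":0},{"x":1.6,"y":3.7,"z":-1,"turn":0,"jaw":0},{"x":1.4,"y":3.7,"z":-1,"turn":0,"jaw":0},{"x":0,"y":0,"z":-3,"turn":0,"jaw":0},{"x":0,"y":0,"z":-3,"turn":0,"jaw":0},{"x":0,"y":0,"z":0,"turn":0,"jaw":0}]}}

```text
t: 2.8
tool_pos: [0.4618, -0.0302, 0.15]
tool_rot: [-0.055, 2.21, -2.204]
contact_force: [-1.5, 0.4, -1.7]
opening: 0.0
```

Run:
```python
from h import *
st()
for n in ['top','scene','wrist']:
    c=eyes.get_image(n);save(n+'1',c['img']);np.savez(n+'1.npz',**c)
    print(n,[(np.round(r['point'],1).tolist(),round(r['score'],2)) for r in pinpoint(n,'pedal_pad')])
```

```text
t 2.8 pos [ 0.4618 -0.0302  0.15  ] F [-1.5  0.4 -1.7] M [-0.01  0.03  0.05] open 0.0 q [-0.23 -0.28  2.06 -0.    1.38  1.31]
jaw ang -87.8 point [-0.011  0.002 -1.   ] jawz -0.003
top [([295.8, 221.6], 0.7)]
scene [([262.1, 213.6], 0.9)]
wrist [([273.0, 200.1], 0.79)]
```

View pics/wrist1.png

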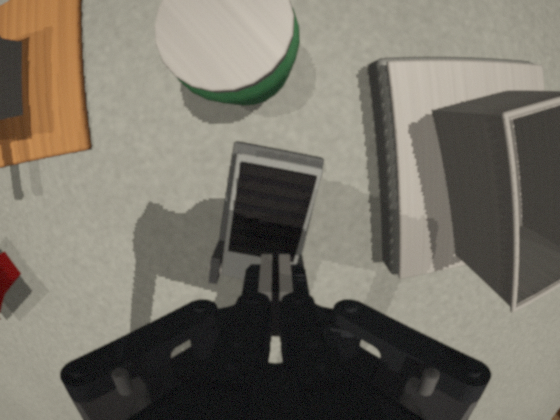

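View pics/scene1.png

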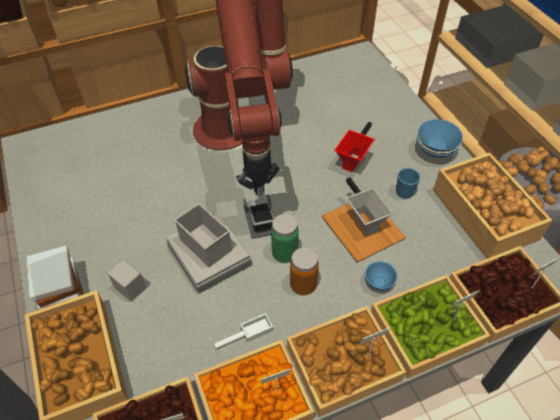

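```bash
cat >> h.py <<'E'
def wz(c,px,z):
    K=c['camera_matrix'];T=c['cam_to_world']
    u=np.array([(px[0]-K[0,2])/K[0,0],(px[1]-K[1,2])/K[1,1]]);th=np.hypot(*u)
    v=u/th*np.sin(th) if th>1e-9 else u
    d=T[:3,:3]@np.array([v[0],-v[1],-np.cos(th)]);o=T[:3,3]
    return o+d*(z-o[2])/d[2]
E
python3 - <<'E'
from h import *
c=dict(np.load('wrist1.npz'));print(c['camera_matrix'].round(1).tolist(),c['cam_to_world'].round(3).tolist())
for p,z in [((273,200),.068),((242,163),.077),((316,172),.077),((300,256),.0595),((230,248),.0595)]: print(p,wz(c,p,z).round(4))
E
```

```text
[[325.2, 0.0, 275.1], [0.0, 325.2, 208.5], [0.0, 0.0, 1.0]] [[0.035, 0.954, 0.299, 0.544], [-0.999, 0.033, 0.011, -0.03], [0.001, -0.299, 0.954, 0.3], [0.0, 0.0, 0.0, 1.0]]
(273, 200) [ 0.4776 -0.0315  0.068 ]
(242, 163) [ 0.5062 -0.009   0.077 ]
(316, 172) [ 0.5017 -0.0609  0.077 ]
(300, 256) [ 0.4282 -0.0552  0.0595]
(230, 248) [0.4333 0.0023 0.0595]
```

The pad centre is about (0.467, -0.030), and the wrist and top views agree. I'm pressing now.

{"method": "play_rows", "body": {"moves": [{"x":0.5,"y":0,"z":-3,"turn":0,"jaw":0},{"x":0,"y":0,"z":-3,"turn":0,"jaw":0},{"x":0,"y":0,"z":-1.5,"turn":0,"jaw":0},{"x":0,"y":0,"z":-0.8,"turn":0,"jaw":0},{"x":0,"y":0,"z":-0.8,"turn":0,"jaw":0},{"x":0,"y":0,"z":-0.3,"turn":0,"jaw":0},{"x":0,"y":0,"z":0,"turn":0,"jaw":0}]}}

```text
t: 3.68
tool_pos: [0.4721, -0.0328, 0.0639]
tool_rot: [-0.037, 2.201, -2.203]
contact_force: [-0.5, -1.2, 3.1]
opening: -0.0001
```

```bash
python3 -c "from h import *;st()"
```

```text
t 3.68 pos [ 0.4721 -0.0328  0.0639] F [-0.5 -1.2  3.1] M [-0.16  0.11  0.02] open -0.0001 q [-0.23 -0.15  2.1  -0.    1.19  1.31]
jaw ang -87.9 point [ 0.003 -0.001 -1.   ] jawz 0.001
```

{"method": "play_rows", "body": {"moves": [{"x":0,"y":0,"z":-0.5,"turn":0,"jaw":0},{"x":0,"y":0,"z":-0.5,"turn":0,"jaw":0},{"x":0,"y":0,"z":0,"turn":0,"jaw":0},{"x":0,"y":0,"z":0,"turn":0,"jaw":0}]}}

```text
t: 4.02
tool_pos: [0.4732, -0.0328, 0.0545]
tool_rot: [-0.034, 2.198, -2.202]
contact_force: [3.9, -1.1, 5.8]
opening: -0.0004
```

{"method": "play_rows", "body": {"moves": [{"x":0,"y":0,"z":-0.5,"turn":0,"jaw":0},{"x":0,"y":0,"z":-0.3,"turn":0,"jaw":0},{"x":0,"y":0,"z":0,"turn":0,"jaw":0},{"x":0,"y":0,"z":0,"turn":0,"jaw":0}]}}

```text
t: 4.35
tool_pos: [0.474, -0.0329, 0.0495]
tool_rot: [-0.035, 2.198, -2.202]
contact_force: [-4.4, 0.3, 24.0]
opening: -0.0001
```

The reading is 24 N at z = 0.0495, so the pedal is at its stop. I'll hold it a moment, confirm in a picture, and then lift.

{"method": "play_rows", "body": {"moves": [{"x":0,"y":0,"z":-0.2,"turn":0,"jaw":0},{"x":0,"y":0,"z":0,"turn":0,"jaw":0},{"x":0,"y":0,"z":0,"turn":0,"jaw":0}]}}

```text
t: 4.6
tool_pos: [0.4741, -0.033, 0.0492]
tool_rot: [-0.036, 2.199, -2.202]
contact_force: [-11.4, 1.4, 35.1]
opening: 0.0001
```

Run:
```python
from h import *
st();c=eyes.get_image('wrist');save('wrist2',c['img'])
```

```text
t 4.6 pos [ 0.4741 -0.033   0.0492] F [-11.4   1.4  35.1] M [ 0.2   1.91 -0.02] open 0.0001 q [-0.23 -0.12  2.11 -0.    1.15  1.31]
jaw ang -87.9 point [ 0.004 -0.002 -1.   ] jawz 0.002
```

View pics/wrist2.png

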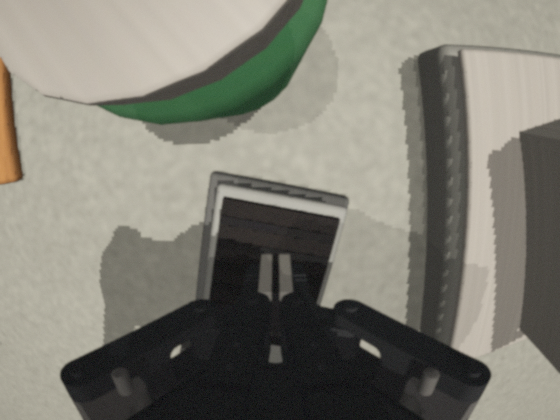

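The wrist picture shows the fingertips on the pad at (275,280), with the tread level and down. Next I'm lifting off and heading to the handle.

{"method": "play_rows", "body": {"moves": [{"x":0,"y":0,"z":2,"turn":0,"jaw":0},{"x":0,"y":0,"z":4,"turn":0,"jaw":0},{"x":0,"y":0,"z":4,"turn":0,"jaw":0},{"x":0,"y":1,"z":3.9,"turn":0,"jaw":6},{"x":0.3,"y":3.7,"z":1.5,"turn":0,"jaw":6},{"x":0.4,"y":4,"z":0,"turn":0,"jaw":6},{"x":0.4,"y":4,"z":0,"turn":0,"jaw":6},{"x":0.4,"y":4,"z":0,"turn":0,"jaw":6}]}}

```text
t: 5.32
tool_pos: [0.4853, 0.1366, 0.1969]
tool_rot: [-0.039, 2.203, -2.203]
contact_force: [0.6, -0.4, 0.5]
opening: 0.0591
```

{"method": "play_rows", "body": {"moves": [{"x":0.4,"y":4,"z":0,"turn":0,"jaw":6},{"x":0.4,"y":4,"z":0,"turn":0,"jaw":6},{"x":0,"y":4,"z":0,"turn":0,"jaw":6},{"x":0,"y":1,"z":0,"turn":0,"jaw":6},{"x":0,"y":0,"z":0,"turn":0,"jaw":6}]}}

```text
t: 5.73
tool_pos: [0.4926, 0.2672, 0.1957]
tool_rot: [-0.047, 2.201, -2.202]
contact_force: [0.3, -0.0, -0.3]
opening: 0.0601
```

Run:
```python
from h import *
st()
for n in ['top','scene','wrist']:
    c=eyes.get_image(n);save(n+'3',c['img']);np.savez(n+'3.npz',**c)
    print(n,[(np.round(r['point'],1).tolist(),round(r['score'],2)) for r in pinpoint(n,'hopper_handle')])
```

```text
t 5.73 pos [0.4926 0.2672 0.1957] F [ 0.3 -0.  -0.3] M [ 0.02  0.01 -0.02] open 0.0601 q [ 0.36 -0.08  1.8   0.    1.42  1.89]
jaw ang -87.7 point [-0.002 -0.    -1.   ] jawz 0.0
top [([113.8, 298.0], 0.9)]
scene [([355.5, 190.3], 0.95), ([360.1, 229.0], 0.32)]
wrist [([126.1, 369.2], 0.88), ([274.2, 202.0], 0.81), ([109.8, 154.0], 0.6)]
```

View pics/wrist3.png

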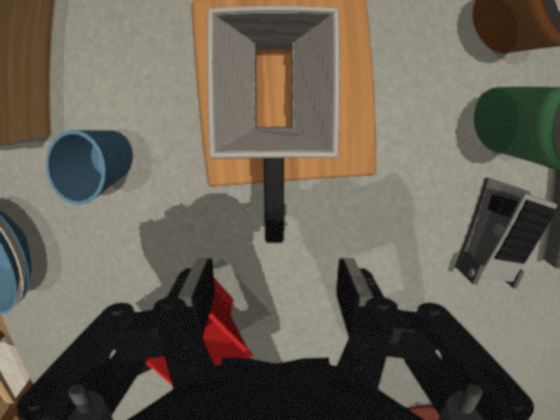

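View pics/scene3.png

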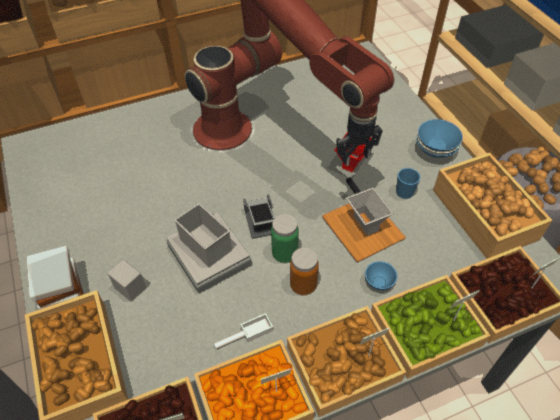

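Run:
```python
from h import *
c=dict(np.load('wrist3.npz'));t=dict(np.load('top0.npz'))
print('handle end L/R',wz(c,(266,236),.098),wz(c,(284,236),.098),'root',wz(c,(265,158),.098),wz(c,(284,158),.098))
Q=np.array([wz(c,p,.098) for p in [(208,10),(338,10),(338,157),(209,155)]]);print(Q.round(4),Q.mean(0).round(4))
for p in [(150,252),(172,280),(116,278),(142,305)]: print('red',atz(t,p,.086).round(3))
```

```text
handle end L/R [0.47188348 0.26947248 0.098     ] [0.47237534 0.25515206 0.098     ] root [0.53413486 0.27187937 0.098     ] [0.53461849 0.25778845 0.098     ]
[[0.6463 0.3176 0.098 ]
 [0.6493 0.2222 0.098 ]
 [0.5373 0.2173 0.098 ]
 [0.5355 0.3141 0.098 ]] [0.5921 0.2678 0.098 ]
red [0.402 0.342 0.086]
red [0.332 0.284 0.086]
red [0.337 0.426 0.086]
red [0.27  0.357 0.086]
```

{"method": "play_rows", "body": {"moves": [{"x":0.5,"y":-0.4,"z":-2,"turn":0,"jaw":6},{"x":0,"y":0,"z":-3,"turn":0,"jaw":6},{"x":0,"y":0,"z":-3,"turn":0,"jaw":6},{"x":0,"y":0,"z":-2.5,"turn":0,"jaw":6},{"x":0,"y":0,"z":-1.8,"turn":0,"jaw":6},{"x":0,"y":0,"z":0,"turn":0,"jaw":6},{"x":0,"y":0,"z":0,"turn":0,"jaw":6}]}}

```text
t: 6.62
tool_pos: [0.4981, 0.2597, 0.0726]
tool_rot: [-0.041, 2.204, -2.206]
contact_force: [0.1, 0.5, 1.0]
opening: 0.0601
```

Run:
```python
from h import *
st()
for n in ['scene','wrist']:
    c=eyes.get_image(n);save(n+'4',c['img']);np.savez(n+'4.npz',**c)
save('s4',cv2.resize(c['img'] if 0 else np.load('scene4.npz')['img'][120:260,290:430],(600,600)))
```

```text
t 6.62 pos [0.4981 0.2597 0.0726] F [0.1 0.5 1. ] M [ 0.04 -0.03 -0.01] open 0.0601 q [ 0.35  0.06  1.89 -0.    1.2   1.88]
jaw ang -88.0 point [-0.002 -0.001 -1.   ] jawz 0.001
```

View pics/wrist4.png

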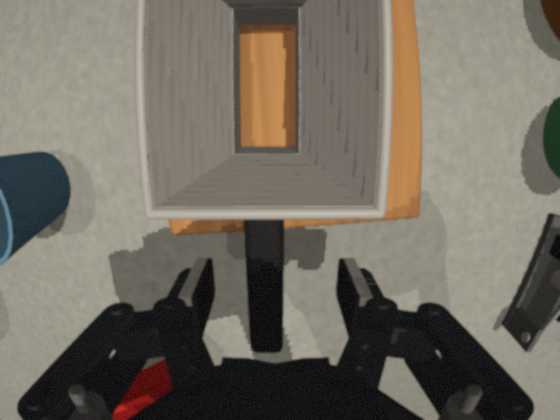

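View pics/s4.png

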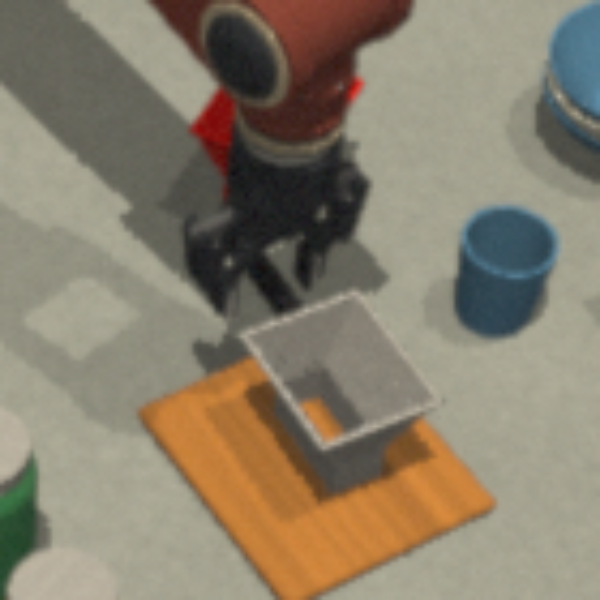

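The handle lies between the fingers at (265,290), about 4 mm to the left of their centre. I'll shift over and grip.

{"method": "play_rows", "body": {"moves": [{"x":0,"y":0.4,"z":-0.2,"turn":0,"jaw":5},{"x":0,"y":0,"z":0,"turn":0,"jaw":3},{"x":0,"y":0,"z":0,"turn":0,"jaw":2},{"x":0,"y":0,"z":0,"turn":0,"jaw":1},{"x":0,"y":0,"z":0,"turn":0,"jaw":0.5},{"x":0,"y":0,"z":0,"turn":0,"jaw":0.5},{"x":0,"y":0,"z":0,"turn":0,"jaw":0.5},{"x":0,"y":0,"z":0,"turn":0,"jaw":0.5}], "squeeze": 70}}

```text
t: 7.38
tool_pos: [0.499, 0.2651, 0.0723]
tool_rot: [-0.04, 2.203, -2.202]
contact_force: [-2.3, -0.4, 5.6]
opening: 0.0145
```

Run:
```python
from h import *
st();c=eyes.get_image('wrist');save('wrist5',c['img']);np.savez('wrist5.npz',**c)
```

```text
t 7.38 pos [0.499  0.2651 0.0723] F [-2.3 -0.4  5.6] M [-0.03  0.27 -0.01] open 0.0145 q [0.36 0.06 1.88 0.   1.2  1.89]
jaw ang -87.9 point [ 0.001  0.    -1.   ] jawz -0.0
```

View pics/wrist5.png

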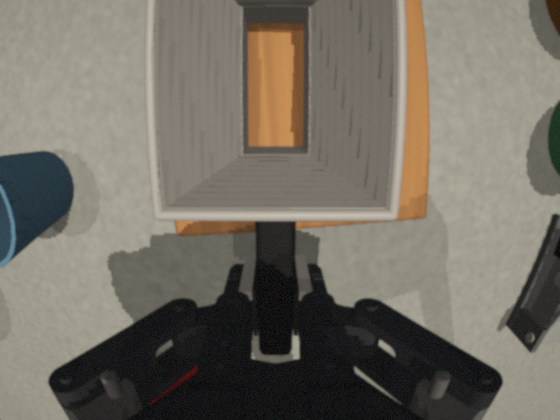

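{"method": "play_rows", "body": {"moves": [{"x":0,"y":0,"z":1,"turn":0,"jaw":0.5},{"x":0,"y":0,"z":2,"turn":0,"jaw":0.5},{"x":0,"y":0,"z":3,"turn":0,"jaw":0.5},{"x":0,"y":0,"z":3,"turn":0,"jaw":0.5},{"x":0,"y":0,"z":3,"turn":0,"jaw":0.5},{"x":0,"y":0,"z":3,"turn":0,"jaw":0.5},{"x":0,"y":0,"z":3,"turn":0,"jaw":0.5},{"x":0,"y":0,"z":1,"turn":0,"jaw":0.5}]}}

```text
t: 8.1
tool_pos: [0.5002, 0.2654, 0.2668]
tool_rot: [-0.033, 2.202, -2.197]
contact_force: [-0.1, 0.3, 0.0]
opening: 0.0145
```

{"method": "play_rows", "body": {"moves": [{"x":0,"y":0,"z":1.5,"turn":0,"jaw":0.5},{"x":0,"y":0,"z":0,"turn":0,"jaw":0.5}]}}

```text
t: 8.27
tool_pos: [0.4996, 0.2652, 0.2789]
tool_rot: [-0.036, 2.203, -2.199]
contact_force: [1.0, 0.5, -1.6]
opening: 0.0145
```

Run:
```python
from h import *
st()
for n in ['scene','wrist']:
    c=eyes.get_image(n);save(n+'6',c['img']);np.savez(n+'6.npz',**c)
```

```text
t 8.27 pos [0.4996 0.2652 0.2789] F [ 1.   0.5 -1.6] M [0.02 0.08 0.  ] open 0.0145 q [ 0.36 -0.12  1.7   0.    1.55  1.89]
jaw ang -87.9 point [ 0.004  0.002 -1.   ] jawz -0.001
```

View pics/wrist6.png

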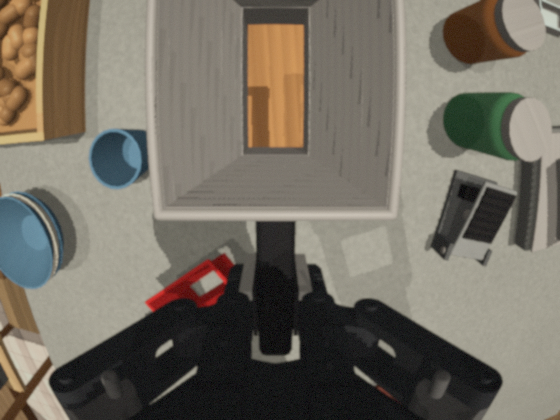

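View pics/scene6.png

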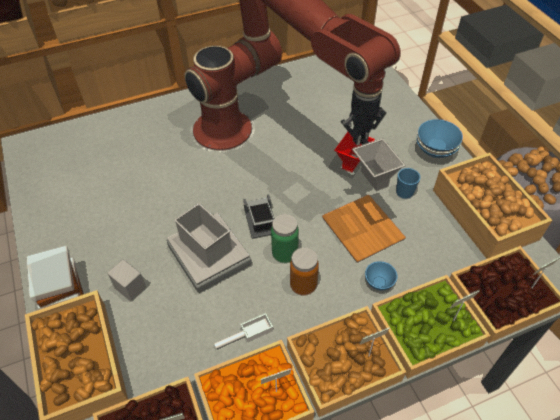

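The hopper is held, unchanged in the wrist view, and the pedal is back up. The spout is at z≈0.22. Carrying it to the tin now.

{"method": "play_rows", "body": {"moves": [{"x":-0.3,"y":-1.5,"z":0,"turn":1,"jaw":0.5},{"x":-0.5,"y":-3,"z":0,"turn":1,"jaw":0.5},{"x":-0.5,"y":-3.5,"z":0,"turn":1,"jaw":0.5},{"x":-0.5,"y":-3.5,"z":0,"turn":1,"jaw":0.5},{"x":-0.5,"y":-3.5,"z":0,"turn":1,"jaw":0.5},{"x":-0.5,"y":-3.5,"z":0,"turn":1,"jaw":0.5},{"x":-0.5,"y":-3.5,"z":0,"turn":1,"jaw":0.5},{"x":-0.5,"y":-3.5,"z":0,"turn":1,"jaw":0.5}]}}

```text
t: 9.03
tool_pos: [0.4591, 0.0085, 0.2735]
tool_rot: [-0.194, 2.131, -2.13]
contact_force: [-0.1, -0.4, -1.7]
opening: 0.0148
```

{"method": "play_rows", "body": {"moves": [{"x":-0.5,"y":-3.5,"z":0,"turn":1,"jaw":0.5},{"x":-0.5,"y":-3.5,"z":0,"turn":1,"jaw":0.5},{"x":-0.5,"y":-3.5,"z":0,"turn":1,"jaw":0.5},{"x":-0.5,"y":-3.5,"z":0,"turn":2,"jaw":0.5},{"x":-0.5,"y":-3.5,"z":0,"turn":2,"jaw":0.5},{"x":-0.5,"y":-3.5,"z":0,"turn":2,"jaw":0.5},{"x":-0.5,"y":-3,"z":0,"turn":1,"jaw":0.5},{"x":-0.3,"y":-1.5,"z":0,"turn":0,"jaw":0.5}]}}

```text
t: 9.7
tool_pos: [0.4209, -0.2477, 0.2733]
tool_rot: [-0.362, 2.036, -2.032]
contact_force: [0.1, 0.7, -2.3]
opening: 0.015
```

{"method": "play_rows", "body": {"moves": [{"x":-0.1,"y":-0.5,"z":0,"turn":0,"jaw":0.5},{"x":0,"y":0,"z":0,"turn":0,"jaw":0.5},{"x":0,"y":0,"z":0,"turn":0,"jaw":0.5}]}}

```text
t: 9.95
tool_pos: [0.4214, -0.2493, 0.2748]
tool_rot: [-0.362, 2.033, -2.029]
contact_force: [0.5, 0.2, -2.4]
opening: 0.0147
```

Run:
```python
from h import *
st()
for n in ['scene','wrist','top']:
    c=eyes.get_image(n);save(n+'7',c['img']);np.savez(n+'7.npz',**c)
    for q in ['hopper_spout','tin_mouth']: print(n,q,[(np.round(r['point'],1).tolist(),round(r['score'],2)) for r in pinpoint(n,q)])
for n,b in [('scene',(110,280,140,320)),('top',(110,280,270,440))]:
    save(n+'7c',cv2.resize(np.load(n+'7.npz')['img'][b[0]:b[1],b[2]:b[3]],None,fx=3.5,fy=3.5,interpolation=3)[:600])
```

```text
t 9.95 pos [ 0.4214 -0.2493  0.2748] F [ 0.5  0.2 -2.4] M [-0.08  0.11 -0.02] open 0.0147 q [-0.69 -0.3   1.86  0.    1.58  0.53]
jaw ang -69.9 point [-0.002  0.002 -1.   ] jawz -0.003
scene hopper_spout [([195.9, 210.4], 0.82), ([351.4, 163.3], 0.64)]
scene tin_mouth []
wrist hopper_spout []
wrist tin_mouth [([279.6, 95.4], 0.8)]
top hopper_spout [([149.6, 280.9], 0.98), ([376.8, 202.6], 0.72)]
top tin_mouth [([375.3, 207.0], 0.98)]
```

View pics/wrist7.png

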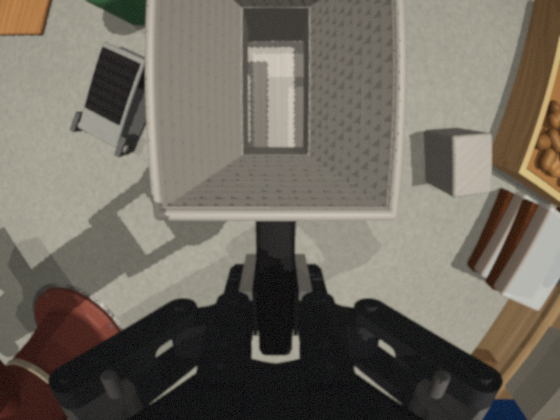

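View pics/scene7c.png

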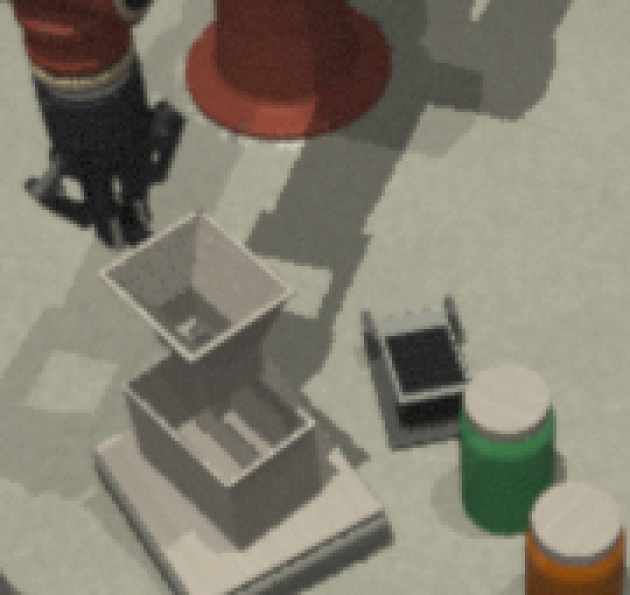

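View pics/top7c.png

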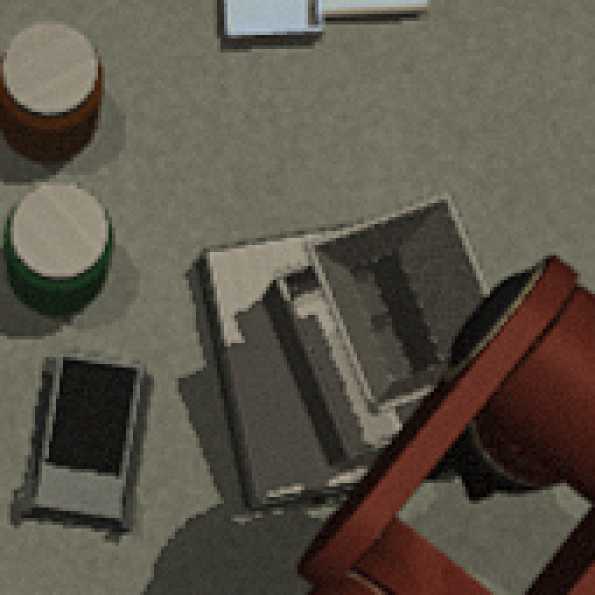

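Run:
```python
from h import *
t=dict(np.load('top7.npz'));s=dict(np.load('scene7.npz'));w=dict(np.load('wrist7.npz'));w5=dict(np.load('wrist5.npz'))
z=.2748+.026
def T(pts,z,c,off): return np.array([atz(c,np.array(p)/3.5+off,z) for p in pts])[:,:2]
q=T([(312,247),(445,198),(378,410)],z,t,[270,110]);print('top',((q[1]+q[2])/2).round(4),np.linalg.norm(np.diff(q,axis=0),axis=1),'long ang',np.degrees(np.arctan2(*(q[0]-q[2])[::-1])))
q=T([(198,212),(295,290),(192,360),(103,273)],z,s,[140,110]);e=np.roll(q,-1,0)-q
print('scene',q.mean(0).round(4),np.linalg.norm(e,axis=1).round(3),np.degrees(np.arctan2(e[:,1],e[:,0])).round(1))
# tin again from same crops
q=T([(127,385),(200,340),(313,422),(233,487)],.15,s,[140,110]);e=np.roll(q,-1,0)-q
print('tin scene',q.mean(0).round(4),np.linalg.norm(e,axis=1).round(3),np.degrees(np.arctan2(e[:,1],e[:,0])).round(1))
# wrist: spout at bottom corners
zs=.2748-.060
Q=np.array([wz(w,p,zs) for p in [(243,40),(308,38),(308,153),(243,153)]]);print('spout corners',Q.round(4))
Q=np.array([wz(w,p,z) for p in [(152,0),(400,0),(394,214),(160,212)]]);print(Q.round(4))
```

```text
top [ 0.5102 -0.2197] [0.0891561  0.14035821] long ang 20.721370304694407
scene [ 0.5126 -0.2166] [0.111 0.095 0.111 0.088] [  22.3  -69.6 -161.   110.5]
tin scene [ 0.5121 -0.2198] [0.071 0.129 0.085 0.137] [ 107.5   26.4  -65.9 -159.7]
spout corners [[ 0.529  -0.1892  0.2148]
 [ 0.544  -0.2261  0.2148]
 [ 0.4758 -0.2517  0.2148]
 [ 0.4618 -0.2134  0.2148]]
[[ 0.5206 -0.1645  0.3008]
 [ 0.5525 -0.2511  0.3008]
 [ 0.4741 -0.2805  0.3008]
 [ 0.443  -0.1934  0.3008]]
```

```bash
cat > fit.py <<'E'
from h import *
from scipy.optimize import least_squares
def proj(c,P):
    T=c['cam_to_world'];p=(np.asarray(P)-T[:3,3])@T[:3,:3];K=c['camera_matrix']
    return np.stack([K[0,2]+K[0,0]*p[:,0]/-p[:,2],K[1,2]-K[1,1]*p[:,1]/-p[:,2]],1)
def rect(x,y,a,z,L,W):
    k=np.array([[1,1],[1,-1],[-1,-1],[-1,1]])*[L/2,W/2]; r=np.array([[np.cos(a),-np.sin(a)],[np.sin(a),np.cos(a)]])
    return np.c_[k@r.T+[x,y],np.full(4,z)]
E
python3 - <<'E'
from fit import *
t=dict(np.load('top0.npz'));s=dict(np.load('scene0.npz'))
def edgecost(c,p,L,W,z):
    # mean gradient magnitude along the rim
    Q=proj(c,rect(*p,z,L,W));pts=np.concatenate([Q[i]+(np.roll(Q,-1,0)[i]-Q[i])*np.linspace(.03,.97,60)[:,None] for i in range(4)])
    return pts
for c,n in [(t,'top'),(s,'scene')]:
    g=cv2.GaussianBlur(cv2.cvtColor(c['img'],cv2.COLOR_RGB2GRAY).astype(np.float32),(0,0),.7)
    G=np.hypot(cv2.Sobel(g,cv2.CV_32F,1,0),cv2.Sobel(g,cv2.CV_32F,0,1))
    best=[]
    for x in np.arange(.495,.522,.001):
     for y in np.arange(-.23,-.21,.001):
      for a in np.radians(np.arange(16,26,1.)):
       v=0
       for L,W in [(.136,.086),(.130,.08)]:
        p=edgecost(c,(x,y,a),L,W,.15).astype(np.float32)
        v+=cv2.remap(G,p[:,0],p[:,1],1).mean()
       best.append((v,x,y,np.degrees(a)))
    best.sort(reverse=True);print(n,np.round(best[:5],3).tolist())
    b=best[0]
    Q=proj(c,rect(b[1],b[2],np.radians(b[3]),.15,.136,.086));lo=Q.min(0).astype(int)-12;hi=Q.max(0).astype(int)+15
    im=cv2.resize(c['img'][lo[1]:hi[1],lo[0]:hi[0]],None,fx=6,fy=6,interpolation=0)
    cv2.polylines(im,[np.round((Q-lo+.5)*6).astype(int)],True,(255,0,0),1);save('ov_'+n,im)
E
```

```text
top [[392.812, 0.507, -0.219, 21.0], [392.126, 0.506, -0.219, 21.0], [391.226, 0.507, -0.219, 22.0], [390.474, 0.506, -0.219, 22.0], [389.743, 0.507, -0.218, 21.0]]
scene [[350.503, 0.51, -0.221, 20.0], [348.746, 0.51, -0.221, 21.0], [348.501, 0.51, -0.221, 19.0], [348.19, 0.51, -0.222, 21.0], [347.994, 0.51, -0.222, 20.0]]
```

View pics/ov_top.png

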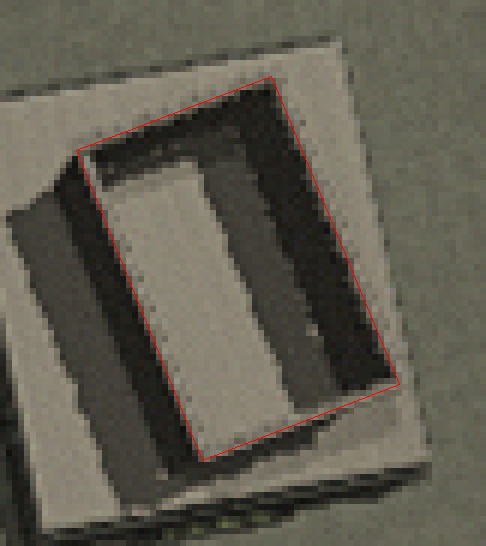

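View pics/ov_scene.png

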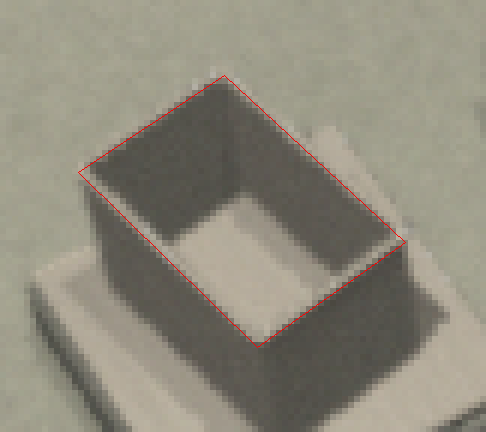

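```bash
cat >> fit.py <<'E'
def fit(c,n,z,L,W,x0,y0,a0,edges=(0,1,2,3),r=.012,tag=''):
    g=cv2.GaussianBlur(cv2.cvtColor(c['img'],cv2.COLOR_RGB2GRAY).astype(np.float32),(0,0),.7)
    G=np.hypot(cv2.Sobel(g,cv2.CV_32F,1,0),cv2.Sobel(g,cv2.CV_32F,0,1))
    best=[];ls=np.linspace(.03,.97,60)[:,None]
    for x in np.arange(x0-r,x0+r,.001):
     for y in np.arange(y0-r,y0+r,.001):
      for a in np.radians(np.arange(a0-4,a0+4.1,1)):
       v=0
       for d in (0,.005):
        Q=proj(c,rect(x,y,a,z,L-d,W-d));N=np.roll(Q,-1,0)
        p=np.concatenate([Q[i]+(N[i]-Q[i])*(ls if i in edges else ls[:1]) for i in edges]).astype(np.float32)
        v+=cv2.remap(G,p[:,0],p[:,1],1).mean()
       best.append((v,x,y,np.degrees(a)))
    best.sort(reverse=True);print(n,z,np.round(best[:3],3).tolist());b=best[0]
    Q=proj(c,rect(b[1],b[2],np.radians(b[3]),z,L,W));lo=Q.min(0).astype(int)-12;hi=Q.max(0).astype(int)+15
    im=cv2.resize(c['img'][lo[1]:hi[1],lo[0]:hi[0]],None,fx=6,fy=6,interpolation=0)
    cv2.polylines(im,[np.round((Q-lo+.5)*6).astype(int)],True,(255,0,0),1);return im
E
python3 - <<'E'
from fit import *
t=dict(np.load('top7.npz'));s=dict(np.load('scene7.npz'))
z=.301
a=fit(t,'top',z,.110,.092,.510,-.219,21,edges=(0,3))
b=fit(s,'scene',z,.110,.092,.510,-.219,21)
h=max(a.shape[0],b.shape[0]);pad=lambda m:cv2.copyMakeBorder(m,0,h-m.shape[0],0,0,0)
im=np.hstack([pad(a),pad(b)]);print(im.shape);save('ov7',cv2.resize(im,None,fx=.75,fy=.75))
E
```

```text
top 0.301 [[333.048, 0.506, -0.207, 20.0], [332.664, 0.507, -0.207, 19.0], [331.151, 0.507, -0.207, 20.0]]
scene 0.301 [[244.753, 0.514, -0.215, 20.0], [244.434, 0.513, -0.215, 21.0], [244.332, 0.513, -0.215, 20.0]]
(528, 1008, 3)
```

View pics/ov7.png

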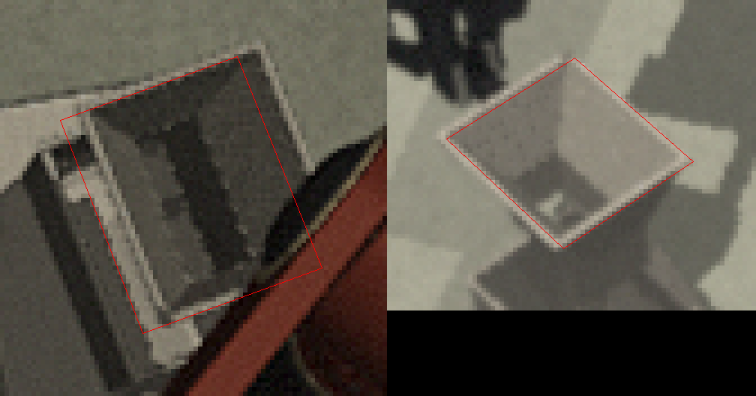

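{"method": "play_rows", "body": {"moves": [{"x":-0.3,"y":-0.2,"z":-1,"turn":0,"jaw":0.5},{"x":0,"y":0,"z":-1,"turn":0,"jaw":0.5},{"x":0,"y":0,"z":-1,"turn":0,"jaw":0.5},{"x":0,"y":0,"z":-0.6,"turn":0,"jaw":0.5},{"x":0,"y":0,"z":0,"turn":0,"jaw":0.5},{"x":0,"y":0,"z":0,"turn":0,"jaw":0.5}]}}

```text
t: 10.9
tool_pos: [0.4183, -0.2519, 0.2393]
tool_rot: [-0.361, 2.033, -2.03]
contact_force: [-0.2, -0.1, -1.8]
opening: 0.0149
```

Run:
```python
from fit import *
st();o=ctrl.get_obs()
for n in ['scene','wrist','top']:
    c=eyes.get_image(n);save(n+'8',c['img']);np.savez(n+'8.npz',**c)
s=dict(np.load('scene8.npz'));t=dict(np.load('top8.npz'));z=o['tool_pos'][2]+.026
b=fit(s,'scene',z,.110,.092,.510,-.219,21)
a=fit(t,'top',z,.110,.092,.508,-.219,21,edges=(0,3),r=.008)
save('ov8s',b);save('ov8t',a)
save('scene8c',cv2.resize(s['img'][140:300,150:300],None,fx=3.7,fy=3.7,interpolation=3))
```

```text
t 10.9 pos [ 0.4183 -0.2519  0.2393] F [-0.2 -0.1 -1.8] M [-0.08  0.13 -0.01] open 0.0149 q [-0.69 -0.29  1.91  0.    1.52  0.53]
jaw ang -69.9 point [-0.001  0.001 -1.   ] jawz -0.002
scene 0.2652870999612482 [[255.42, 0.51, -0.217, 21.0], [255.009, 0.51, -0.217, 20.0], [252.822, 0.511, -0.217, 20.0]]
top 0.2652870999612482 [[372.726, 0.507, -0.217, 20.0], [371.742, 0.507, -0.218, 20.0], [370.712, 0.507, -0.217, 21.0]]
```

View pics/ov8s.png

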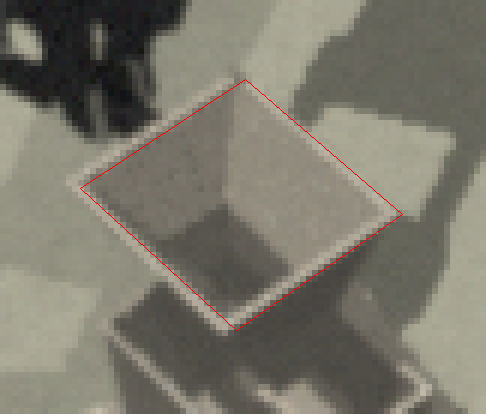

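View pics/ov8t.png

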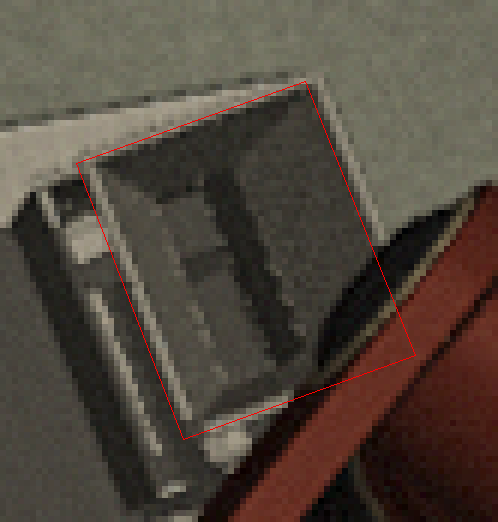

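View pics/scene8c.png

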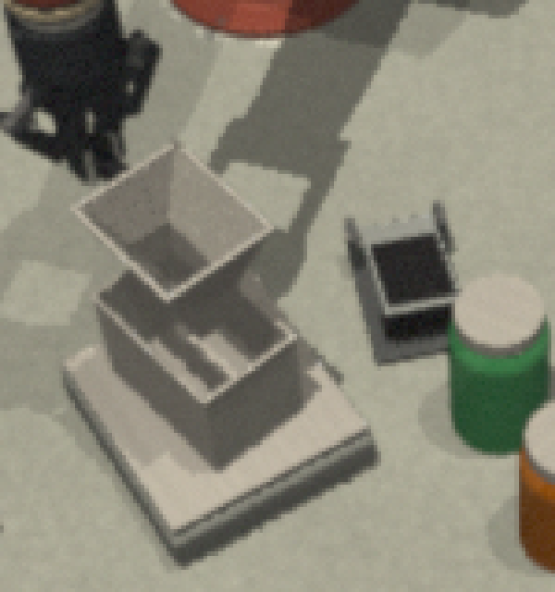

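The hopper and tin agree within about 3 mm in both cameras. I'm lowering the last 1.9 cm.

{"method": "play_rows", "body": {"moves": [{"x":0,"y":0,"z":-0.7,"turn":0,"jaw":0.5},{"x":0,"y":0,"z":-0.7,"turn":0,"jaw":0.5},{"x":0,"y":0,"z":-0.5,"turn":0,"jaw":0.5},{"x":0,"y":0,"z":0,"turn":0,"jaw":0.5},{"x":0,"y":0,"z":0,"turn":0,"jaw":0.5},{"x":0,"y":0,"z":0,"turn":0,"jaw":0.5}]}}

```text
t: 11.55
tool_pos: [0.4187, -0.2522, 0.2213]
tool_rot: [-0.36, 2.031, -2.031]
contact_force: [-0.6, -0.7, -1.9]
opening: 0.0146
```

Run:
```python
from fit import *
st();o=ctrl.get_obs()
for n in ['scene','wrist','top']:
    c=eyes.get_image(n);save(n+'9',c['img']);np.savez(n+'9.npz',**c)
zs=o['tool_pos'][2]-.060
for n,b in [('scene',(160,280,165,285)),('top',(150,270,315,435))]:
    c=dict(np.load(n+'9.npz'));im=cv2.resize(c['img'][b[0]:b[1],b[2]:b[3]],None,fx=5,fy=5,interpolation=0)
    tx=(.510,-.221) if n=='scene' else (.5065,-.219)
    for z,L,W,col in [(.15,.136,.086,(255,0,0)),(zs,.084,.040,(0,255,0)),(zs+.086,.11,.092,(0,255,255))]:
        Q=proj(c,rect(*tx,np.radians(20.7),z,L,W))
        cv2.polylines(im,[np.round((Q-[b[2],b[0]]+.5)*5).astype(int)],True,col,1)
    save(n+'9c',im)
```

```text
t 11.55 pos [ 0.4187 -0.2522  0.2213] F [-0.6 -0.7 -1.9] M [-0.09  0.16  0.01] open 0.0146 q [-0.69 -0.28  1.93  0.    1.49  0.53]
jaw ang -69.9 point [-0.  0. -1.] jawz -0.0
```

View pics/scene9c.png

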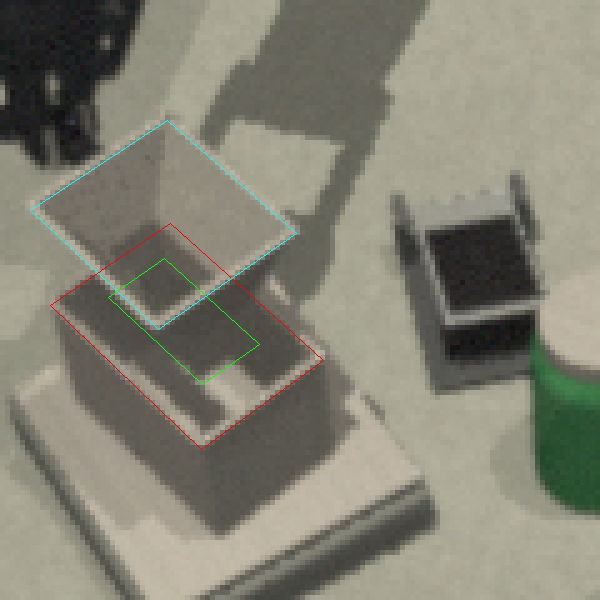

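View pics/top9c.png

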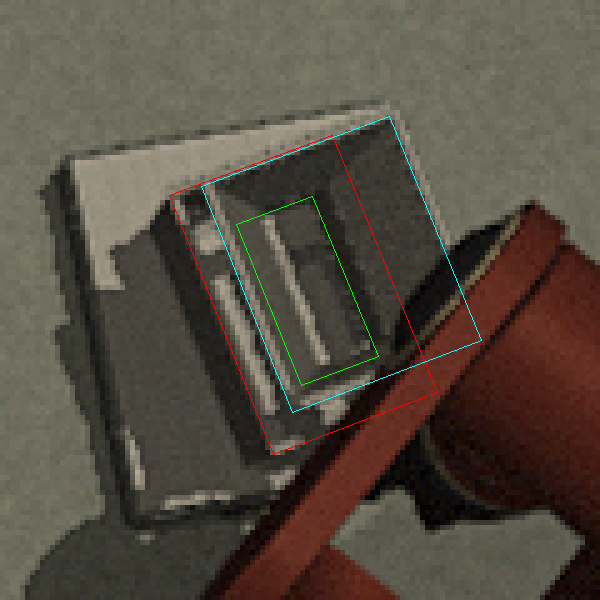

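View pics/wrist9.png

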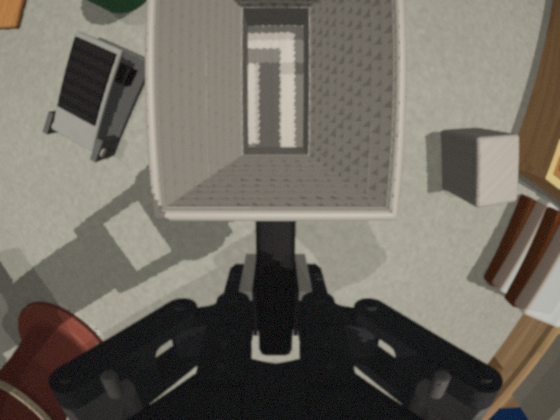

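{"method": "play_rows", "body": {"moves": [{"x":0,"y":0.1,"z":-0.1,"turn":0,"jaw":0.5},{"x":0,"y":0,"z":0,"turn":0,"jaw":0.5},{"x":0,"y":0,"z":0,"turn":0,"jaw":0.5},{"x":0,"y":0,"z":0,"turn":0,"jaw":0.5},{"x":0,"y":0,"z":0,"turn":0,"jaw":0.5},{"x":0,"y":0,"z":0,"turn":0,"jaw":0.5}]}}

```text
t: 12.2
tool_pos: [0.4187, -0.2512, 0.2204]
tool_rot: [-0.36, 2.031, -2.031]
contact_force: [-0.7, 0.6, -3.0]
opening: 0.0148
```

Run:
```python
from fit import *
st();c=eyes.get_image('scene');save('scene10',c['img'])
st();print(np.abs(ctrl.get_obs()['dq']).max())
finish_job()
```

```text
t 12.2 pos [ 0.4187 -0.2512  0.2204] F [-0.7  0.6 -3. ] M [-0.04  0.16 -0.04] open 0.0148 q [-0.69 -0.28  1.93 -0.    1.48  0.53]
jaw ang -69.9 point [-0. -0. -1.] jawz 0.0
t 12.25 pos [ 0.4187 -0.2512  0.2204] F [-0.3 -0.4 -1.8] M [-0.05  0.2   0.05] open 0.0149 q [-0.69 -0.28  1.93 -0.    1.48  0.53]
jaw ang -69.9 point [-0. -0. -1.] jawz 0.0
0.00047829406749148976
the job is handed in; nothing more can be done
```

View pics/scene10.png

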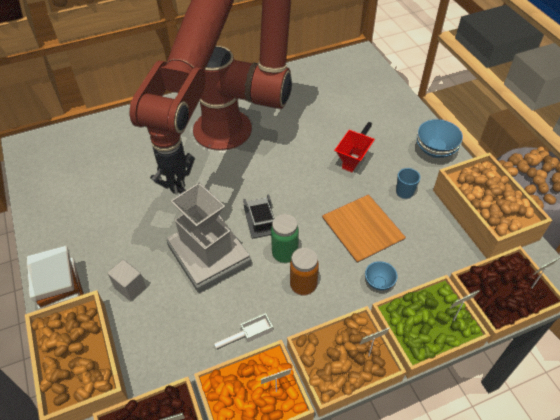

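I pressed the tare pedal to its stop and let it spring back up. I then carried the steel hopper by its handle over to the tin and handed the job in, still holding it, at t = 12.3 s.

**Pedal:** the push rose to 35 N at z ≈ 0.049 m, where the tread reads as fully down. Later pictures show it back up.

**Final pose:** by my measurements the spout is about 10 mm above the rim and within about 3 mm of centre. Its long sides are parallel to the tin's to about 1°, and the tool points straight down. The arm is still, gripping at 70 N. The only load on the wrist is about 2 N, which fits the hopper's weight, so I see no sign of contact with the tin or scale.

**Surroundings:** in the scene picture just before the final 1 mm adjustment, the tin's outline matched where it stood at the start. The jars, cup, spare tin and red look-alike show no visible movement.

**Disagreements:** the top camera put the hopper about 3 mm off centre along each axis, while the scene camera and arm position put it within about 1 mm. I made only a 1 mm correction between them. An automatic edge fit of the hopper in the top view locked onto the wrong edges, so I used corners read by eye there instead. The spout's underside is hidden in the pictures, so its height comes from the arm's position rather than a direct view.

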